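# Stopper the two sold bottles

## Task

Of the five bottles standing on the wooden board, the yellow and the green are sold: with the fingertips, gently press the stopper of each fully home, then draw back. The red, white and blue bottles are open for tasting, so leave their stoppers standing up; do not lift or tip any bottle or shift it from its place, and leave the cups, jar and gift box alone.

Things in the scene. Friction and masses are not known exactly. Their poses are not given: they have to be found in the camera images.
- yellow_bottle: yellow glazed bottle standing loose on the board, about 0.4 kg; round, 66 mm across up to 85 mm, then a neck 25 to 29 mm across whose rim is 145 mm above its foot. Origin: centre of its foot; z up along the bottle.
- yellow_stopper (a joint): how far the yellow bottle's stopper is pushed in (m): 0 = standing 12 mm above the rim, 0.012 = fully home, its cap resting on the rim. It slides stiffly (about 3 N) and stays where it is left; no spring.
- yellow_top (a point): centre of the top face of the yellow bottle's stopper, moving with it. The stopper's cap is a brown wooden disc 32 mm across and 14 mm thick; fully home this point is 159 mm above the bottle's foot.
- green_bottle: green glazed bottle standing loose on the board, about 0.4 kg; round, 62 mm across up to 105 mm, then a neck 25 to 29 mm across whose rim is 165 mm above its foot. Origin: centre of its foot; z up along the bottle.
- green_stopper (a joint): how far the green bottle's stopper is pushed in (m): 0 = standing 12 mm above the rim, 0.012 = fully home, its cap resting on the rim. It slides stiffly (about 3 N) and stays where it is left; no spring.
- green_top (a point): centre of the top face of the green bottle's stopper, moving with it. The stopper's cap is a brown wooden disc 32 mm across and 14 mm thick; fully home this point is 179 mm above the bottle's foot.
- red_bottle: dark red glazed bottle standing loose on the board, about 0.4 kg; round, 66 mm across up to 85 mm, then a neck 25 to 29 mm across whose rim is 145 mm above its foot. Origin: centre of its foot; z up along the bottle.
- red_stopper (a joint): how far the dark red bottle's stopper is pushed in (m): 0 = standing 12 mm above the rim, 0.012 = fully home, its cap resting on the rim. It slides stiffly (about 3 N) and stays where it is left; no spring.
- red_top (a point): centre of the top face of the dark red bottle's stopper, moving with it. The stopper's cap is a brown wooden disc 32 mm across and 14 mm thick; fully home this point is 159 mm above the bottle's foot.
- white_bottle: white glazed bottle standing loose on the board, about 0.4 kg; round, 62 mm across up to 105 mm, then a neck 25 to 29 mm across whose rim is 165 mm above its foot. Origin: centre of its foot; z up along the bottle.
- white_stopper (a joint): how far the white bottle's stopper is pushed in (m): 0 = standing 12 mm above the rim, 0.012 = fully home, its cap resting on the rim. It slides stiffly (about 3 N) and stays where it is left; no spring.
- white_top (a point): centre of the top face of the white bottle's stopper, moving with it. The stopper's cap is a brown wooden disc 32 mm across and 14 mm thick; fully home this point is 179 mm above the bottle's foot.
- blue_bottle: dark blue glazed bottle standing loose on the board, about 0.4 kg; round, 64 mm across up to 95 mm, then a neck 25 to 29 mm across whose rim is 155 mm above its foot. Origin: centre of its foot; z up along the bottle.
- blue_stopper (a joint): how far the dark blue bottle's stopper is pushed in (m): 0 = standing 12 mm above the rim, 0.012 = fully home, its cap resting on the rim. It slides stiffly (about 3 N) and stays where it is left; no spring.
- blue_top (a point): centre of the top face of the dark blue bottle's stopper, moving with it. The stopper's cap is a brown wooden disc 32 mm across and 14 mm thick; fully home this point is 169 mm above the bottle's foot.
- board: fixed wooden display board, 260 mm (its x) by 400 mm (its y), 20 mm thick, carrying the bottles and two cups. Origin: centre of its underside, on the table.
- cup_a: small white tasting cup standing loose on the board, 42 mm across the rim, 42 mm tall. Origin: centre of its foot; z up.
- cup_b: small white tasting cup standing loose on the board, 42 mm across the rim, 42 mm tall. Origin: centre of its foot; z up.
- jar: glass jar with a yellow cap, 72 mm across, 85 mm tall, loose on the table at the left. Origin: centre of its foot; z up.
- giftbox: closed cardboard gift box, 90 x 130 x 60 mm, loose on the table at the right. Origin: centre of its underside; z up.
Mind the look-alikes: they are no part of the job. What is shaped like the red_bottle but pink is not meant.

How it is judged:
At the end, for the whole second after the job is handed in: the yellow and green stoppers are within 1.5 mm of fully home, the other three are pushed in less than 6 mm of their 12 mm; every bottle stands still and upright (within 0.1 rad) within 30 mm of where it started, and so do the cups, jar and gift box (value of joint each of yellow_stopper, green_stopper above 0.0105 m and value of joint each of red_stopper, white_stopper, blue_stopper below 0.006 m and distance of each of yellow_bottle, green_bottle, red_bottle, white_bottle, blue_bottle, cup_a, cup_b, jar, giftbox from where it was at the start of the episode below 0.03 m and angle between each of yellow_bottle, green_bottle, red_bottle, white_bottle, blue_bottle, cup_a, cup_b, jar, giftbox's own z axis and vertical below 0.1 rad and linear speed of each of yellow_bottle, green_bottle, red_bottle, white_bottle, blue_bottle below 0.02 m/s); the robot touches nothing.
It fails at once if a stopper other than the yellow and green bottles' is pushed in (value of joint any of red_stopper, white_stopper, blue_stopper above 0.006 m).
It fails at once if a bottle is lifted off the board (height (world z) of any of yellow_bottle, green_bottle, red_bottle, white_bottle, blue_bottle above 0.032 m).
It fails at once if a bottle is tipped or shoved away (angle between any of yellow_bottle, green_bottle, red_bottle, white_bottle, blue_bottle's own z axis and vertical above 0.3 rad or distance of any of yellow_bottle, green_bottle, red_bottle, white_bottle, blue_bottle from where it was at the start of the episode above 0.04 m).
It fails at once if a cup, the jar or the gift box is moved or tipped (angle between any of cup_a, cup_b, jar, giftbox's own z axis and vertical above 0.3 rad or distance of any of cup_a, cup_b, jar, giftbox from where it was at the start of the episode above 0.03 m).
It fails at once if a bottle or its stopper is pressed with more than 40 N (contact force between the arm and yellow_bottle above 40 N or contact force between the arm and green_bottle above 40 N or contact force between the arm and red_bottle above 40 N or contact force between the arm and white_bottle above 40 N or contact force between the arm and blue_bottle above 40 N).
It also fails if it takes over 37 s, if anything falls off the work surface, if the arm or the gripper's body presses on something with over 40 N, if the wrist force passes 120 N, or if a joint passes its speed limit or range.

## Robot

A 7-joint arm with a two-finger parallel gripper is mounted at the origin on the work surface. World frame = base frame: x ahead of the robot, y to its left, z up, the work surface at z = 0. Lengths are in m, angles in rad, forces in N, time in s.
With the tool pointing down it reaches from about 0.4 to 0.85 m from the base axis. Payload 10.4 kg.
Tool frame: the origin (TCP) lies midway between the tips of the shut fingers; the grasp point (between the pads) lies 19 mm behind it; z points along the fingers, x is the direction in which the jaws open and shut, and the axes are right-handed (so a half turn about z gives the same grasp; the last joint's range is limited). The gripper opens to 87 mm and grips with 3 to 60 N. Pads are 19 mm wide; open, the fingers measure 117 mm over their backs; the gripper's body (75 mm by 190 mm) begins 51 mm behind the grasp point.
Start: joints at [1.123, 0.332, -0.065, 1.46, 0.022, 1.35, -0.088], TCP at [0.258, -0.569, 0.191] pointing down, gripper open.
Joint ranges: [-2.6, 2.6], [-0.5, 2.12], [-1.47, 1.34], [0.16, 2.42], [-1.27, 4.41], [0.06, 2.06], [-2.6, 2.6]. Speed limits (rad/s): [2.22, 2.22, 2.79, 2.79, 3.14, 3.14, 3.14].

## Interface

Orientations are given as a unit quaternion [x, y, z, w].
In Python, from bench import r gives the robot as it stands. The module is installed in compiled form; this text tells all that it offers.
- The arm moves only by the tool play_rows, never from a script. Its argument "commands" is a list of rows, each a list of 7 numbers: the shift along the world's x, y, z in cm, then the turn, a rotation vector about the world's x, y, z in rad, then the finger opening in cm, from 0 to 8.7. A call has 1 to 20 rows; each row shifts and turns the commanded pose from where the row before left it; what a row does not reach is not made up. A row lasts 1/8 s, in which the tool goes at most 62.5 mm and 10.7 degrees, less where a joint would pass 70% of its speed; a pose out of reach is approached as far as the arm can. A call is refused whole if a number of a shift passes 6.25 or a number of a turn 0.188, either way. A call with a gripper value outside its range is refused whole. The fingers move at their own pace and stop on an object; "grip_force" is the grip in N (left out, the last holds). Time passes only in rows, so rows that do not move let the fingers close. It gives the time, the measured TCP pose, the force and the opening at its end, in the units of the state.
- r.read_state(): the state, without advancing time (a new reading comes with each control period).
- r.camera(name): name is "side" or "top" or "wrist"; returns a dict with "img" (480x640x3 uint8, red, green, blue), "K" (3x3 intrinsics, pixels), "camera_from_world" (4x4, takes a point from world to camera coordinates). Camera axes: x right, y down, z forward; pixel columns grow to the right and rows downward; lengths in m; the calibration is good to about 2 mm. A picture is of the moment at which its call begins. There is no depth.
- r.close_job(): hands the job in, once; it reports no verdict.
The state is a dict: "time": time; "joint_positions": joint angles; "joint_vel": joint speeds; "joint_torque": joint torques, N m; "ee_pos": TCP position; "eef_rot": TCP orientation; "ft_force": force on the tool from outside, world axes, zero at the start; "torque": the same for the moment, N m; "width": finger opening in m.
Only numpy, scipy, OpenCV 4.12 (cv2) and the standard library are available. Lean on these libraries where they do the work, as an engineer would, in place of code of your own. Each camera call takes 0.05 s, during which the arm holds its last target. There are 200 camera calls.

## Working session

There is one attempt and no reset: what is moved stays moved. The work goes in short steps, Python scripts to look and compute and a tool call to move; the robot and the scene stay as the last step left them, time stands still between calls to the robot, and variables do not carry over. Pictures are saved under pics/ and viewed, about 8 in all and at most 12, crops included, and the job is handed in when it is done.

Besides the shell and the picture viewer there is one more tool, called in YAML: its name, and indented under it one key for each argument. play_rows: Moves the arm, as the interface text tells. Its arguments: {"type":"object","properties":{"commands":{"type":"array","items":{"type":"array","items":{"type":"number"}}},"grip_force":{"type":"number"}},"required":["commands"]}

```bash
mkdir -p pics; python3 - <<'E'
from bench import r
import cv2,numpy as np
np.set_printoptions(precision=4,suppress=True)
for n in("top","side"):
    c=r.camera(n);cv2.imwrite(f"pics/{n}0.png",c["img"][:,:,::-1]);print(n,c["K"],c["camera_from_world"])
s=r.read_state();print(s)
E
```

```text
top [[467.8085   0.     321.5488]
 [  0.     467.8085 246.6877]
 [  0.       0.       1.    ]] [[ 0.0008 -0.9999 -0.0138 -0.026 ]
 [-0.9982 -0.     -0.0597  0.5183]
 [ 0.0597  0.0138 -0.9981  1.2508]
 [ 0.      0.      0.      1.    ]]
side [[619.3075   0.     319.7699]
 [  0.     619.3075 240.5937]
 [  0.       0.       1.    ]] [[-0.8067 -0.5908  0.0145  0.3828]
 [-0.4461  0.5927 -0.6706  0.3527]
 [ 0.3876 -0.5475 -0.7417  1.3388]
 [ 0.      0.      0.      1.    ]]
{'time': 0.1, 'joint_positions': array([ 1.1234,  0.3328, -0.0647,  1.4608,  0.0216,  1.3499, -0.0885]), 'joint_vel': array([-0.0006,  0.0009, -0.0007, -0.0034,  0.0005,  0.0009,  0.0007]), 'joint_torque': array([  0.0012, -62.4543,   0.0247, -39.072 ,  -0.0614,   0.0366,
        -0.0001]), 'ee_pos': array([ 0.2574, -0.5691,  0.1902]), 'eef_rot': array([ 0.8403, -0.5422, -0.0005, -0.0003]), 'ft_force': array([-0.0063, -0.28  , -0.4256]), 'torque': array([ 0.0456, -0.0086,  0.0103]), 'width': 0.08734140856472021}
```

View pics/top0.png

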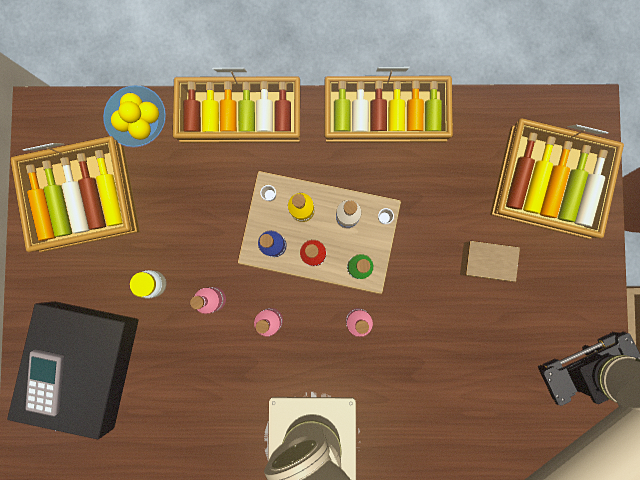

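View pics/side0.png

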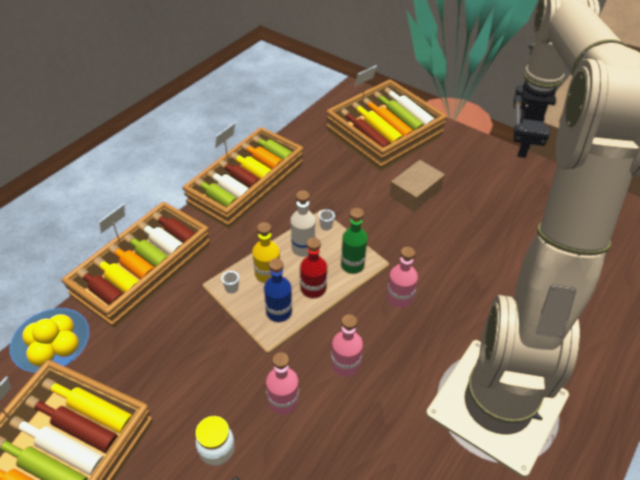

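The top view shows yellow at about (300,205), green (361,265), red (313,252), white (348,212) and blue (271,243), all on the board. The pink look-alikes, the jar at (148,284) and the lying bottles are all off it. The yellow and green bottles on the board fit the description. I'll measure their caps and confirm in one crop.

```bash
cat > h.py <<'E'
import cv2,numpy as np
np.set_printoptions(precision=4,suppress=True)
def ray(c,uv):
    M=c["camera_from_world"];R=M[:3,:3];o=-R.T@M[:3,3]
    return o,R.T@np.linalg.solve(c["K"],[uv[0],uv[1],1])
def plane(c,uv,z):
    o,d=ray(c,uv);return o+d*(z-o[2])/d[2]
def tri(c1,u1,c2,u2):
    o1,d1=ray(c1,u1);o2,d2=ray(c2,u2)
    s=np.linalg.lstsq(np.c_[d1,-d2],o2-o1,rcond=None)[0]
    a,b=o1+s[0]*d1,o2+s[1]*d2
    return (a+b)/2,np.linalg.norm(a-b)
def caps(c,box):
    x0,y0,x1,y1=box;im=c["img"][y0:y1,x0:x1]
    hsv=cv2.cvtColor(im,cv2.COLOR_RGB2HSV)
    m=cv2.inRange(hsv,(8,90,105),(16,190,200))
    n,l,st,ce=cv2.connectedComponentsWithStats(m)
    i=1+np.argmax(st[1:,4]);return ce[i]+[x0,y0],st[i]
E
python3 - <<'E'
from bench import r
from h import *
t=r.camera("top");s=r.camera("side")
T=dict(yellow=(280,185,318,224),green=(345,250,378,282),red=(298,236,330,268),white=(334,196,364,230),blue=(256,228,288,260))
S=dict(yellow=(250,220,282,240),green=(345,204,370,222),red=(303,235,325,252),white=(290,188,316,206),blue=(264,258,290,276))
H=dict(yellow=.191,green=.211,red=.191,white=.211,blue=.201)
for k in T:
    a,sa=caps(t,T[k]);b,sb=caps(s,S[k])
    print(k,a,sa,b,sb,"top-plane",plane(t,a,H[k]),"tri",*tri(t,a,s,b))
    for n in((a)[None]):pass
for n,u,h in(("yhsv",(298,200),0),("ghsv",(362,266),0)):
    print(n,cv2.cvtColor(t["img"][u[1]:u[1]+1,u[0]:u[0]+1],cv2.COLOR_RGB2HSV))
a=cv2.resize(t["img"][165:300,230:405],None,fx=4,fy=4,interpolation=2)
cv2.imwrite("pics/crop.png",a[:,:,::-1])
E
```

```text
yellow [298.3069 200.4653] [ 12   9  13  14 101] [265.3972 227.8044] [  0   0  32  20 496] top-plane [0.6164 0.0264 0.191 ] tri [0.6162 0.026  0.1833] 0.003371980458384147
green [363.0342 265.2735] [ 12   9  13  13 117] [357.224  211.3438] [  0   0  25  18 384] top-plane [ 0.4642 -0.1231  0.211 ] tri [ 0.4632 -0.1238  0.2092] 0.0023952890851161234
red [311.6774 252.0484] [ 9 11 11 11 62] [314.0652 242.7826] [  4   2  15  12 138] top-plane [ 0.4953 -0.0052  0.191 ] tri [ 0.4962 -0.0046  0.1843] 0.0014657320264367764
white [349.8839 207.3036] [ 10   5  13  14 112] [302.5224 195.1135] [  0   0  26  18 379] top-plane [ 0.5972 -0.0935  0.211 ] tri [ 0.5978 -0.0938  0.2062] 0.00028393964498701695
blue [265.8298 240.1064] [ 4  6 13 13 94] [276.5075 264.1866] [  5   1  16  11 134] top-plane [0.5224 0.1007 0.201 ] tri [0.5219 0.1011 0.192 ] 0.0027646158717654057
yhsv [[[ 17 134 166]]]
ghsv [[[ 16 131 175]]]
```

View pics/crop.png

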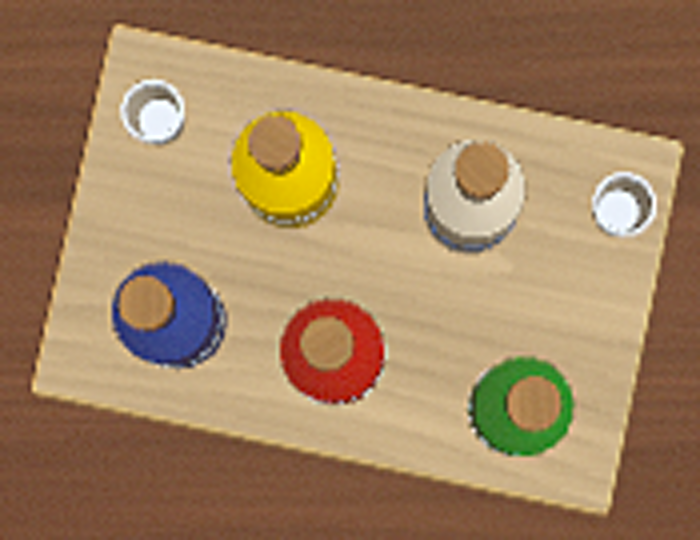

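Confirmed: the yellow cap is at crop (275,142), world about (0.616, 0.026), and the green cap at crop (534,403), world about (0.464, -0.123). The heights and plane fits agree to 1-2 mm in xy. Next I'll raise the arm, shut the fingers and move over green.

play_rows:
  commands:
    - [0,0,3,0,0,0,0]
    - [0,0,3,0,0,0,0]
    - [0,0,3,0,0,0,0]
    - [1.7,3.7,0,0,0,0,0]
    - [1.7,3.7,0,0,0,0,0]
    - [1.7,3.7,0,0,0,0,0]
    - [1.7,3.7,0,0,0,0,0]
    - [1.7,3.7,0,0,0,0,0]
    - [1.7,3.7,0,0,0,0,0]
    - [1.7,3.7,0,0,0,0,0]
    - [1.7,3.7,0,0,0,0,0]
    - [1.7,3.7,0,0,0,0,0]
    - [1.7,3.7,0,0,0,0,0]
    - [1.7,3.7,0,0,0,0,0]
    - [1.7,3.7,0,0,0,0,0]
    - [0,0,0,0,0,0,0]
  grip_force: 20

```text
time: 2.2
ee_pos: [0.4625, -0.1222, 0.281]
eef_rot: [0.842, -0.54, 0.0, -0.0]
ft_force: [-1.2, -0.4, 0.0]
width: 0.0004
```

play_rows:
  commands:
    - [0.1,-0.1,-2,0,0,0,0]
    - [0,0,-2,0,0,0,0]
    - [0,0,-1.3,0,0,0,0]
    - [0,0,0,0,0,0,0]
    - [0,0,0,0,0,0,0]

```text
time: 2.82
ee_pos: [0.4629, -0.1267, 0.2287]
eef_rot: [0.84, -0.542, 0.0, -0.0]
ft_force: [-0.1, 0.2, 0.2]
width: 0.0005
```

```bash
python3 - <<'E'
from bench import r
from h import *
s=r.camera("side")["img"];w=r.camera("wrist")["img"]
a=cv2.resize(s[130:290,280:440],(480,480),interpolation=2);b=cv2.resize(w,(320,240))
o=np.zeros((480,800,3),np.uint8);o[:,:480]=a;o[:240,480:]=b
cv2.imwrite("pics/g1.png",o[:,:,::-1]);st=r.read_state();print(st["ee_pos"],st["ft_force"])
E
```

```text
[ 0.463  -0.1266  0.2288] [ 0.7127 -0.2849 -0.1619]
```

View pics/g1.png

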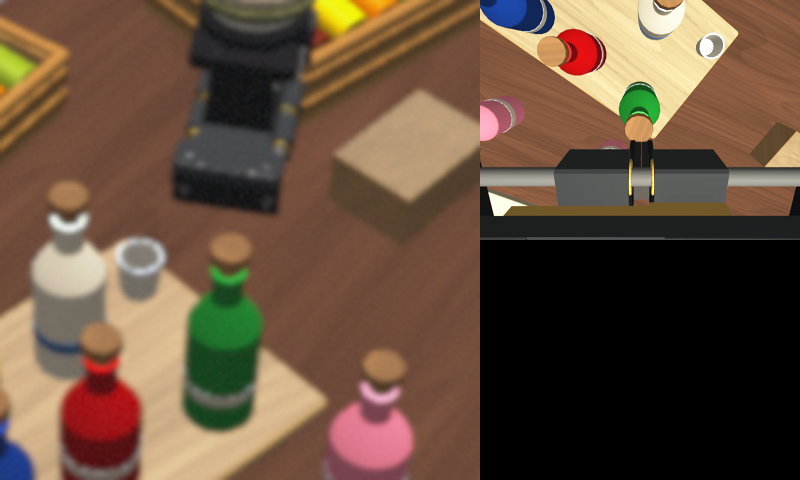

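```bash
python3 - <<'E'
from bench import r
from h import *
from scipy.spatial.transform import Rotation as Ro
def pr(c,p):
    q=c["camera_from_world"]@np.r_[p,1];u=c["K"]@q[:3];return u[:2]/u[2]
st=r.read_state();p=st["ee_pos"];R=Ro.from_quat(st["eef_rot"]).as_matrix();print("jaw axis",R[:,0])
s=r.camera("side");w=r.camera("wrist")
for n,c in(("side",s),("wrist",w)):
    print(n,"tcp",pr(c,p),"body",pr(c,p-R[:,2]*.07),"body y ends",pr(c,p-R[:,2]*.07+R[:,0]*.095),pr(c,p-R[:,2]*.07-R[:,0]*.095),"cap",pr(c,[.464,-.123,.211]))
a,sa=caps(w,(270,210,370,300));print(a,sa,plane(w,a,.211))
o=np.hstack([cv2.resize(s["img"][140:240,300:420],(480,400),interpolation=2),cv2.resize(w["img"][190:350,260:380],(300,400),interpolation=2)])
cv2.imwrite("pics/g2.png",o[:,:,::-1])
E
```

```text
jaw axis [ 0.4121 -0.9111  0.0009]
side tcp [357.9499 204.6257] body [359.8852 182.0005] body y ends [366.6108 154.7255] [352.5146 211.8908] cap [356.2548 210.8139]
wrist tcp [322.1998 276.3174] body [322.0672 353.8181] body y ends [599.8656 354.1893] [ 44.0782 353.4467] cap [316.876  259.8325]
[286.2884 260.8622] [   0   16   77   72 1321] [ 0.4566 -0.1081  0.211 ]
```

View pics/g2.png

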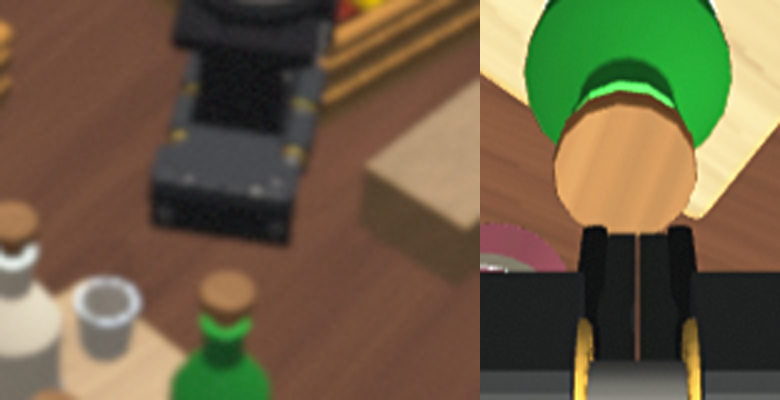

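In the wrist crop the green cap centre is at wrist px (318,258), 1-2 px from the prediction. The fingers are at its edge by perspective, and the TCP needs about +2 mm x and +3 mm y. In the side view the gripper body hides the fingers, as expected.

play_rows:
  commands:
    - [0.2,0.3,-0.5,0,0,0,0]
    - [0,0,-0.5,0,0,0,0]
    - [0,0,-0.3,0,0,0,0]
    - [0,0,-0.3,0,0,0,0]
    - [0,0,-0.2,0,0,0,0]
    - [0,0,0,0,0,0,0]

```text
time: 3.78
ee_pos: [0.4645, -0.1235, 0.2099]
eef_rot: [0.84, -0.542, -0.0, 0.0]
ft_force: [-0.3, 0.2, -0.1]
width: 0.0007
```

play_rows:
  commands:
    - [0,0,-0.2,0,0,0,0]
    - [0,0,-0.2,0,0,0,0]
    - [0,0,0,0,0,0,0]

```text
time: 4.15
ee_pos: [0.4645, -0.1234, 0.2058]
eef_rot: [0.84, -0.542, -0.0, 0.0]
ft_force: [-0.3, 0.0, -0.3]
width: 0.0004
```

play_rows:
  commands:
    - [0,0,-0.2,0,0,0,0]
    - [0,0,-0.2,0,0,0,0]

```text
time: 4.4
ee_pos: [0.4646, -0.1235, 0.2018]
eef_rot: [0.84, -0.542, 0.0, 0.0]
ft_force: [0.0, -0.7, -0.4]
width: 0.0004
```

```bash
python3 - <<'E'
from bench import r
from h import *
w=r.camera("wrist");s=r.camera("side");st=r.read_state();print(st["ee_pos"],st["ft_force"],st["torque"])
o=np.hstack([cv2.resize(s["img"][180:280,300:420],(480,400),interpolation=2),cv2.resize(w["img"][190:350,260:380],(300,400),interpolation=2)])
cv2.imwrite("pics/g3.png",o[:,:,::-1])
E
```

```text
[ 0.4645 -0.1235  0.2017] [-0.0011  0.2317 -0.1251] [ 0.0072  0.0017 -0.0256]
```

View pics/g3.png

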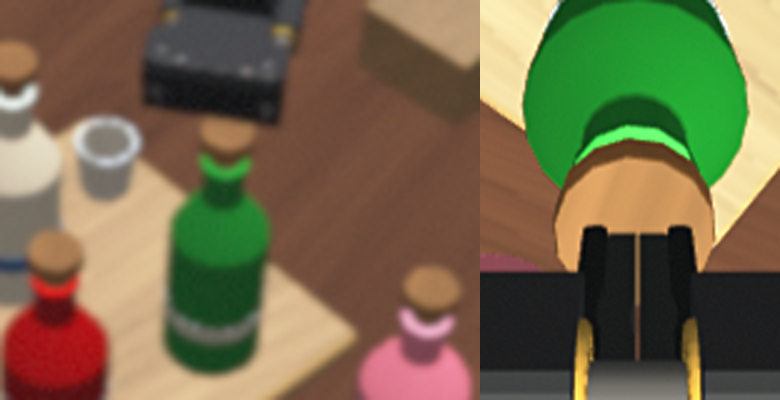

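play_rows:
  commands:
    - [0,0,-0.2,0,0,0,0]
    - [0,0,-0.1,0,0,0,0]
    - [0,0,0,0,0,0,0]

```text
time: 4.88
ee_pos: [0.4646, -0.1235, 0.1989]
eef_rot: [0.84, -0.542, -0.0, 0.0]
ft_force: [1.2, -0.2, 0.5]
width: 0.0004
```

```bash
python3 - <<'E'
from bench import r
from h import *
w=r.camera("wrist");K=w["K"];M=w["camera_from_world"]
print(K[0,0],M, (M@[.4645,-.1235,.211,1])[2],(M@[.4645,-.1235,.199,1])[2]);st=r.read_state();print(st["ee_pos"],st["ft_force"],st["torque"])
hsv=cv2.cvtColor(w["img"],cv2.COLOR_RGB2HSV)
m=cv2.inRange(hsv,(8,90,160),(20,190,255))[190:310]
print([(190+i,int(np.flatnonzero(m[i,260:380])[0]+260),int(np.flatnonzero(m[i,260:380])[-1]+260)) for i in range(0,120,6) if m[i,260:380].any()])
cv2.imwrite("pics/g4.png",cv2.resize(w["img"][190:350,240:400],(600,600),interpolation=2)[:,:,::-1])
E
```

```text
415.66202756360866 [[ 0.4135 -0.9105  0.0002 -0.3048]
 [-0.8725 -0.3962  0.286   0.3197]
 [-0.2603 -0.1184 -0.9582  0.5062]
 [ 0.      0.      0.      1.    ]] 0.1977155266270385 0.20921440338805197
[ 0.4646 -0.1235  0.199 ] [-0.7382  0.3361  0.4691] [0.0062 0.0088 0.0225]
[(208, 361, 361), (214, 280, 365), (220, 366, 370), (226, 373, 377), (232, 262, 263), (238, 271, 272), (244, 366, 366), (256, 314, 361), (262, 301, 376), (268, 295, 371), (274, 292, 353), (280, 290, 354), (286, 290, 354), (292, 291, 352), (298, 294, 295)]
```

View pics/g4.png

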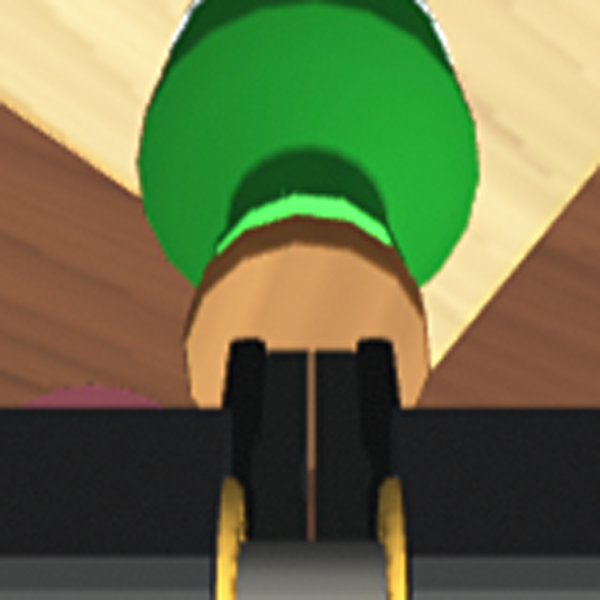

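The bright rim crescent under the cap looks the same as before contact, and the force is about 0, so the real tips seem a bit short of the nominal TCP. I'll go on in small steps and watch the force.

play_rows:
  commands:
    - [0,0,-0.1,0,0,0,0]
    - [0,0,-0.1,0,0,0,0]
    - [0,0,-0.1,0,0,0,0]

```text
time: 5.3
ee_pos: [0.4646, -0.1235, 0.1959]
eef_rot: [0.84, -0.542, 0.0, 0.0]
ft_force: [1.4, 0.3, 0.0]
width: 0.0007
```

```bash
python3 - <<'E'
from bench import r
from h import *
def pr(c,p):
    q=c["camera_from_world"]@np.r_[p,1];u=c["K"]@q[:3];return (u[:2]/u[2]).round(1)
w=r.camera("wrist");st=r.read_state();print(st["ee_pos"],st["ft_force"])
d=np.array([.911,.413,0]);l=np.array([.413,-.911,0])
for z in(.211,.205,.199):
    c=np.array([.4645,-.1235,z]);print(z,"far",pr(w,c+.016*d),"L",pr(w,c-.016*l),"R",pr(w,c+.016*l),"far underside",pr(w,c+.016*d-[0,0,.014]),"rim far",pr(w,np.array([.4645,-.1235,.185])+.0145*d))
print("body shoulder far edge (z.125)",pr(w,np.array([.4645,-.1235,.125])+.031*d),pr(w,np.array([.4645,-.1235,.125])+.031*l),pr(w,np.array([.4645,-.1235,.125])-.031*l))
print("tcp",pr(w,st["ee_pos"]))
for v in range(215,290,2): print(v,w["img"][v,320],end=" ")
E
```

```text
[ 0.4645 -0.1235  0.1958] [-0.6238  0.2785  0.1004]
0.211 far [322.  256.4] L [287.9 288.7] R [356.2 288.7] far underside [322.1 246.9] rim far [322.1 242.5]
0.205 far [322.1 252.2] L [288.9 283.6] R [355.2 283.6] far underside [322.1 243.2] rim far [322.1 242.5]
0.199 far [322.1 248.2] L [289.8 278.8] R [354.3 278.9] far underside [322.1 239.7] rim far [322.1 242.5]
body shoulder far edge (z.125) [322.2 190.2] [368.6 236.3] [275.7 236.2]
tcp [322.  276.3]
215 [ 34 154  48] 217 [ 34 155  47] 219 [ 34 155  47] 221 [ 35 157  49] 223 [ 35 157  50] 225 [ 36 157  50] 227 [ 34 158  49] 229 [ 33 151  47] 231 [ 23 100  33] 233 [18 76 29] 235 [18 78 28] 237 [20 78 28] 239 [20 79 29] 241 [17 73 25] 243 [ 43 136  51] 245 [109 255 119] 247 [104 255 117] 249 [95 92 40] 251 [90 58 33] 253 [95 64 36] 255 [97 64 34] 257 [165 114  66] 259 [216 157  97] 261 [212 154  94] 263 [212 154  94] 265 [211 155  94] 267 [212 155  94] 269 [212 155  96] 271 [212 156  96] 273 [211 154  95] 275 [213 156  96] 277 [211 154  94] 279 [209 153  95] 281 [212 155  96] 283 [105  79  53] 285 [15 20 23] 287 [22 24 26] 289 [20 24 25]
```

Far cap edge is at v=257 and the rim at v=243, which matches a cap still unpushed at z=0.211. The tips are still above it, so I'll keep descending.

play_rows:
  commands:
    - [0,0,-0.2,0,0,0,0]
    - [0,0,-0.2,0,0,0,0]
    - [0,0,-0.2,0,0,0,0]

```text
time: 5.72
ee_pos: [0.4646, -0.1235, 0.1898]
eef_rot: [0.84, -0.542, -0.0, 0.0]
ft_force: [-0.2, -0.0, 0.6]
width: 0.0003
```

```bash
cat > k.py <<'E'
from bench import r
from h import *
def pr(c,p):
    q=c["camera_from_world"]@np.r_[p,1];u=c["K"]@q[:3];return (u[:2]/u[2]).round(1)
def chk(x,y,foot_rim):  # far edge of cap expected for unpushed / home, and colours along column
    w=r.camera("wrist");st=r.read_state();print(st["ee_pos"],st["ft_force"],st["width"])
    R=w["camera_from_world"][:3,:3];d=-R[1]*[1,1,0];d/=np.linalg.norm(d)
    b=np.array([x,y,0]);z=foot_rim
    print("exp far edge, 0:",pr(w,b+.016*d+[0,0,z+.026]),"home:",pr(w,b+.016*d+[0,0,z+.014]),"rim",pr(w,b+.0145*d+[0,0,z]))
    u=int(pr(w,st["ee_pos"])[0]);hsv=cv2.cvtColor(w["img"],cv2.COLOR_RGB2HSV)[:,u-3]
    ok=[v for v in range(150,330) if 5<hsv[v,0]<20 and hsv[v,2]>180 and 100<hsv[v,1]<190]
    print("cap rows",[v for v in ok if v-1 not in ok or v+1 not in ok])
    return w
E
python3 -c "
from k import *
chk(.4645,-.1235,.185)"
```

```text
[ 0.4645 -0.1234  0.1895] [-0.3763 -0.7035  0.0451] 0.0005203859913841124
exp far edge, 0: [322. 261.] home: [322.1 252.3] rim [322.1 246.1]
cap rows [262, 282]
```

play_rows:
  commands:
    - [0,0,-0.2,0,0,0,0]
    - [0,0,-0.2,0,0,0,0]

```text
time: 6.02
ee_pos: [0.4646, -0.1235, 0.1859]
eef_rot: [0.84, -0.542, 0.0, 0.0]
ft_force: [-0.3, -0.2, -0.0]
width: 0.0005
```

```bash
python3 -c "
from k import *
chk(.4645,-.1235,.185)"
```

```text
[ 0.4645 -0.1234  0.1856] [-1.7092 -0.0699  0.5457] 0.00029850231260779585
exp far edge, 0: [322.  264.2] home: [322.  255.1] rim [322.  248.6]
cap rows [265, 282]
```

play_rows:
  commands:
    - [0,0,-0.2,0,0,0,0]
    - [0,0,-0.2,0,0,0,0]

```text
time: 6.32
ee_pos: [0.4646, -0.1235, 0.1818]
eef_rot: [0.84, -0.542, 0.0, 0.0]
ft_force: [0.1, -0.2, -0.9]
width: 0.0003
```

```bash
python3 -c "
from k import *
w=chk(.4645,-.1235,.185)
s=r.camera('side')['img'];t=r.camera('top')['img']
f=lambda a,n:cv2.resize(a,(n,400),interpolation=2)
o=np.hstack([f(w['img'][200:360,240:400],400),f(s[160:260,310:410],400)])
cv2.imwrite('pics/g5.png',o[:,:,::-1])"
```

```text
[ 0.4645 -0.1234  0.1816] [-0.4727  0.5197 -0.0745] 0.0002683732732891289
exp far edge, 0: [322.  267.5] home: [322. 258.] rim [322.  251.2]
cap rows [269, 282]
```

View pics/g5.png

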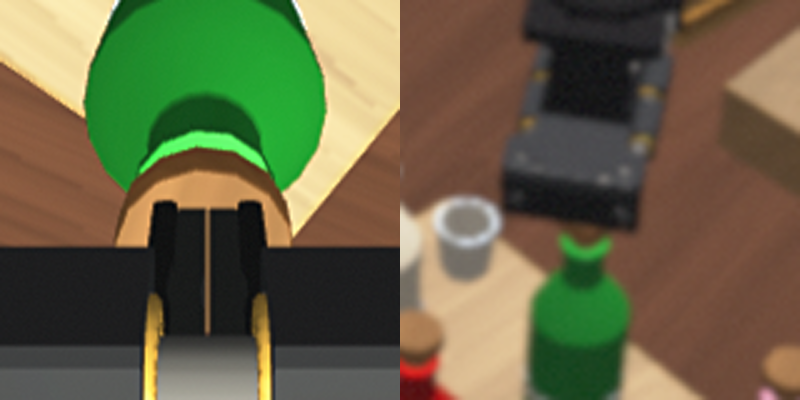

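Wrist view: the cap is still clear of the rim (bright crescent at crop (205,145)) with the tips over it. The side view agrees. I'll continue down.

play_rows:
  commands:
    - [0,0,-0.2,0,0,0,0]
    - [0,0,-0.2,0,0,0,0]

```text
time: 6.72
ee_pos: [0.4647, -0.1235, 0.178]
eef_rot: [0.84, -0.542, 0.0, -0.0]
ft_force: [-0.0, -0.1, 3.8]
width: 0.0006
```

```bash
python3 -c "
from k import *
chk(.4645,-.1235,.185)"
```

```text
[ 0.4647 -0.1235  0.1778] [ 0.0224 -0.4776  1.0556] 0.0007067348743325192
exp far edge, 0: [321.8 270.9] home: [321.9 261.1] rim [321.9 254. ]
cap rows [272, 282]
```

Contact: 3.8 N at TCP z≈0.178. So the real tips are about 32 mm above the nominal TCP, and home should be near 0.167.

play_rows:
  commands:
    - [0,0,-0.2,0,0,0,0]
    - [0,0,-0.2,0,0,0,0]
    - [0,0,-0.2,0,0,0,0]

```text
time: 7.15
ee_pos: [0.4647, -0.1235, 0.1719]
eef_rot: [0.84, -0.542, 0.0, -0.0]
ft_force: [-1.1, 0.9, 3.6]
width: 0.0006
```

```bash
python3 -c "
from k import *
chk(.4645,-.1235,.185)"
```

```text
[ 0.4646 -0.1235  0.1717] [ 0.6157 -0.4499  1.9296] 0.000275217047068198
exp far edge, 0: [321.9 276.4] home: [321.9 265.8] rim [321.9 258.2]
cap rows [272, 282]
```

The cap is now sliding in, about 6 mm so far. I'll press the rest gently.

play_rows:
  commands:
    - [0,0,-0.2,0,0,0,0]
    - [0,0,-0.2,0,0,0,0]
    - [0,0,-0.1,0,0,0,0]

```text
time: 7.58
ee_pos: [0.4652, -0.1236, 0.1678]
eef_rot: [0.84, -0.542, 0.001, -0.0]
ft_force: [-1.6, -0.2, 14.2]
width: 0.0003
```

```bash
python3 -c "
from k import *
w=chk(.4645,-.1235,.185)
cv2.imwrite('pics/g6.png',cv2.resize(w['img'][200:360,240:400],(400,400),interpolation=2)[:,:,::-1])"
```

```text
[ 0.4652 -0.1236  0.1678] [-1.3581  0.2188  8.3212] 0.0005435544396949954
exp far edge, 0: [321.2 281.3] home: [321.2 270.2] rim [321.3 262.1]
cap rows [272, 282]
```

View pics/g6.png

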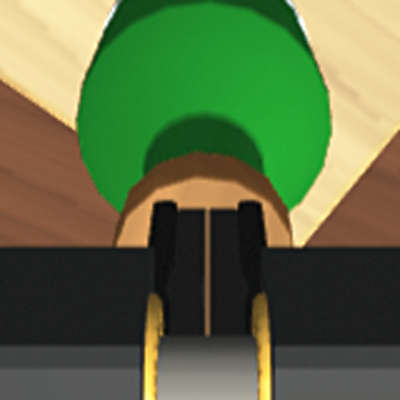

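Green is home: the rim crescent has gone, the far cap edge at v=272 matches home (270+1), and the force shows a hard stop. Now up and across to yellow.

play_rows:
  commands:
    - [0,0,1,0,0,0,0]
    - [0,0,3,0,0,0,0]
    - [0,0,3,0,0,0,0]
    - [0,0,3,0,0,0,0]
    - [2.5,2.5,0,0,0,0,0]
    - [2.5,2.5,0,0,0,0,0]
    - [2.5,2.5,0,0,0,0,0]
    - [2.5,2.5,0,0,0,0,0]
    - [2.5,2.5,0,0,0,0,0]
    - [2.6,2.5,0,0,0,0,0]
    - [0,0,0,0,0,0,0]
    - [0,0,-2,0,0,0,0]
    - [0,0,-2,0,0,0,0]
    - [0,0,-2,0,0,0,0]
    - [0,0,0,0,0,0,0]

```text
time: 9.5
ee_pos: [0.6144, 0.0254, 0.2058]
eef_rot: [0.84, -0.543, -0.001, 0.001]
ft_force: [0.3, 0.5, 0.7]
width: 0.0007
```

```bash
python3 -c "
from k import *
w=chk(.6165,.026,.165)
a,sa=caps(w,(280,180,365,282));print(a,sa,pr(w,[.6165,.026,.191]))
f=lambda a:cv2.resize(a,(400,400),interpolation=2)
t=r.camera('top')['img']
o=np.hstack([f(w['img'][160:360,220:420]),f(t[165:300,240:375])])
cv2.imwrite('pics/y1.png',o[:,:,::-1])"
```

```text
[0.6151 0.0257 0.207 ] [ 1.6027 -0.4212 -0.5059] 0.0007588735470288798
exp far edge, 0: [322.7 233.5] home: [322.7 227.3] rim [322.7 223.4]
cap rows [230, 255, 258, 281]
[320.8054 256.1129] [  13   49   59   53 2241] [322.7 262.1]
```

View pics/y1.png

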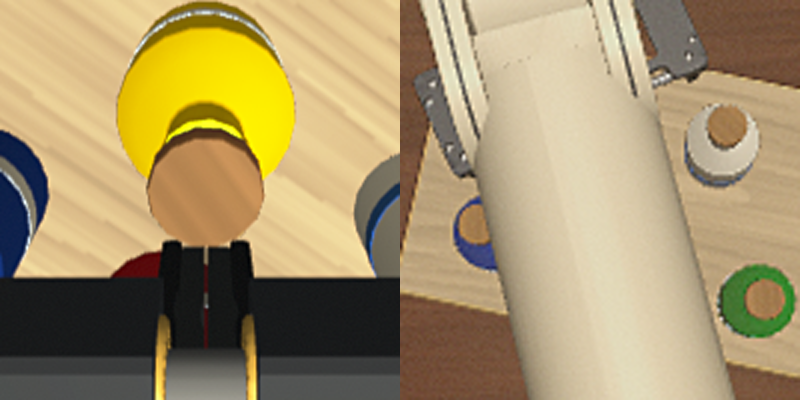

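Wrist view: yellow cap centred at about px (322,256), laterally spot on and about 2 mm farther out than estimated. The top view shows green, white and blue in their places. I'll correct x by +3 mm and y by +1 mm, then descend to just above contact.

play_rows:
  commands:
    - [0.3,0.1,-1,0,0,0,0]
    - [0,0,-1,0,0,0,0]
    - [0,0,-1,0,0,0,0]
    - [0,0,-0.7,0,0,0,0]
    - [0,0,-0.3,0,0,0,0]
    - [0,0,-0.2,0,0,0,0]
    - [0,0,0,0,0,0,0]

```text
time: 10.48
ee_pos: [0.6187, 0.0276, 0.1651]
eef_rot: [0.84, -0.542, 0.0, -0.0]
ft_force: [0.1, 0.6, 0.7]
width: 0.0004
```

```bash
python3 -c "
from k import *
chk(.6183,.0268,.165)"
```

```text
[0.6187 0.0275 0.1652] [-0.9236 -0.042   0.4154] 0.00037043580904295596
exp far edge, 0: [323.2 265.9] home: [323.2 256.7] rim [323.1 250.1]
cap rows [266, 281]
```

Alignment matches. Contact is expected near 0.159 and home near 0.1475.

play_rows:
  commands:
    - [0,0,-0.2,0,0,0,0]
    - [0,0,-0.2,0,0,0,0]
    - [0,0,-0.2,0,0,0,0]
    - [0,0,-0.2,0,0,0,0]
    - [0,0,-0.2,0,0,0,0]

```text
time: 11.15
ee_pos: [0.6187, 0.0276, 0.1552]
eef_rot: [0.84, -0.542, 0.0, -0.0]
ft_force: [-1.4, -0.1, 3.5]
width: 0.0006
```

```bash
python3 -c "
from k import *
chk(.6183,.0268,.165)"
```

```text
[0.6186 0.0275 0.1548] [-1.2577 -0.1663  2.1387] 0.0004900213513819497
exp far edge, 0: [323.3 274.5] home: [323.2 264.3] rim [323.1 256.9]
cap rows [173, 272, 281]
```

Sliding at 3.5 N as expected.

play_rows:
  commands:
    - [0,0,-0.2,0,0,0,0]
    - [0,0,-0.2,0,0,0,0]
    - [0,0,-0.2,0,0,0,0]
    - [0,0,-0.1,0,0,0,0]

```text
time: 11.7
ee_pos: [0.6187, 0.0275, 0.1479]
eef_rot: [0.84, -0.542, 0.0, -0.0]
ft_force: [-1.1, -0.5, 9.0]
width: 0.0007
```

play_rows:
  commands:
    - [0,0,-0.1,0,0,0,0]

```text
time: 11.82
ee_pos: [0.6191, 0.0277, 0.1479]
eef_rot: [0.84, -0.542, 0.001, -0.0]
ft_force: [-2.4, -0.7, 12.7]
width: 0.0005
```

```bash
python3 -c "
from k import *
w=chk(.6183,.0268,.165)
cv2.imwrite('pics/y2.png',cv2.resize(w['img'][200:360,240:400],(400,400),interpolation=2)[:,:,::-1])"
```

```text
[0.6191 0.0276 0.1479] [-2.1674 -0.6077  8.2276] 0.0006417627333211165
exp far edge, 0: [323.1 282.2] home: [323.1 271.1] rim [323.  262.9]
cap rows [175, 272, 281]
```

View pics/y2.png

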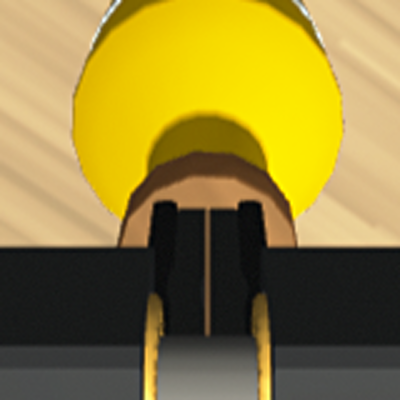

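Yellow is home: no rim is visible, the edge at v=272 matches home (271+1), and there is a hard stop at 12.7 N. I'll draw straight up, then away to the right toward the start pose, and take a last look.

play_rows:
  commands:
    - [0,0,1,0,0,0,0]
    - [0,0,3,0,0,0,0]
    - [0,0,3,0,0,0,0]
    - [0,0,3,0,0,0,0]
    - [0,0,3,0,0,0,0]
    - [-2.5,-4,0,0,0,0,0]
    - [-2.5,-4,0,0,0,0,0]
    - [-2.5,-4,0,0,0,0,0]
    - [-2.5,-4,0,0,0,0,0]
    - [-2.5,-4,0,0,0,0,0]
    - [-2.5,-4,0,0,0,0,0]
    - [-2.5,-4,0,0,0,0,0]
    - [-2.5,-4,0,0,0,0,0]
    - [-2,-4,0,0,0,0,0]
    - [-2,-4,0,0,0,0,0]
    - [-2,-4,0,0,0,0,0]
    - [0,-4,0,0,0,0,0]
    - [0,0,0,0,0,0,0]
    - [0,0,0,0,0,0,0]

```text
time: 14.25
ee_pos: [0.359, -0.4518, 0.2769]
eef_rot: [0.84, -0.542, -0.0, -0.0]
ft_force: [0.5, 0.2, -0.8]
width: 0.0004
```

```bash
python3 -c "
from k import *
t=r.camera('top');s=r.camera('side');print(r.read_state()['ee_pos'])
T=dict(yellow=(280,185,318,224),green=(345,250,378,282),red=(298,236,330,268),white=(334,196,364,230),blue=(256,228,288,260))
for k in T: print(k,caps(t,T[k])[0])
a=cv2.imread('pics/top0.png')[:,:,::-1]
d=cv2.absdiff(a,t['img']).max(2);d[330:]=0;d[:,480:]=0
n,l,st,ce=cv2.connectedComponentsWithStats((d>40).astype(np.uint8));print([x.tolist() for x in st[1:] if x[4]>8])
f=lambda a:cv2.resize(a,(400,400),interpolation=2)
o=np.hstack([f(s['img'][180:340,210:370+0]),f(t['img'][165:300,255:390])])
cv2.imwrite('pics/end.png',o[:,:,::-1])"
```

```text
[ 0.3593 -0.4514  0.2773]
yellow [298.5333 200.9143]
green [362.75   265.4554]
red [311.0484 250.9194]
white [350.0804 207.0625]
blue [265.5484 240.3118]
[[292, 194, 6, 9, 11]]
```

View pics/end.png

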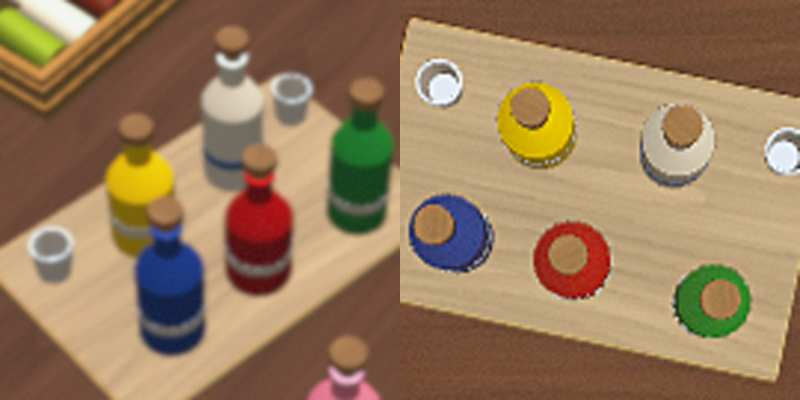

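The final view shows the yellow and green caps seated on their rims. Red, white and blue still show bright rims under raised caps, and nothing has shifted.

```bash
python3 -c "
from bench import r
print(r.close_job())"
```

```text
the job is handed in; nothing more can be done
None
```

I pressed the yellow and green stoppers home with the shut fingertips, drew the arm back clear of everything, and handed the job in at about 14.4 s. No verdict was reported.

- **Pressed stoppers:** both slid at about 3.5 N and stopped hard at 13–14 N, the highest force I read. In the wrist camera the cap edges were within 1–2 px of the fully home position, and no rim showed under the caps.
- **Everything else:** in the final top and side views the red, white and blue stoppers still stand up. The cap positions on all five bottles changed by about 1 px (roughly 2 mm), and comparing the top picture with the start showed no other change. That comparison left out the right edge of the picture, where the end of the gift box lies, and I did not measure the box separately.
- **A check that disagreed:** the first presses met nothing at the expected height, because the real fingertips sit about 32 mm short of the stated TCP. I found contact by creeping down while watching force and camera, then used that offset for yellow.
- **Views:** I viewed 12 pictures, the limit but above the planned 8.

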